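# Weigh a sample jar on the field-study balance

## Task

Weigh the sample: while the balance pan is still empty, press the keypad's green key (on) and then its blue key (zero), each fully in and let up again; then set the orange-lidded jar gently upright in the middle of the pan, let go of it, and press the yellow key (store) fully in and let it up. Press one key at a time, never press the red key (delete), and leave the other two jars where they stand and the weighed jar on the pan.

Things in the scene. Friction and masses are not known exactly. Their poses are not given: they have to be found in the camera images.
- terminal: fixed white and grey keypad terminal, 150 mm deep, 220 mm wide, 226 mm tall, its front turned roughly towards the robot. Its panel slopes at 30 degrees from level, rising from front to back, with one row of four spring keys 46 mm apart, colours in any order, cap faces about 74 mm above the table. Origin: centre of its underside; z up, x from front to back, y along the key row
- display_edge (a point): middle of the upper front edge of the terminal's display (220 mm wide, as terminal's axes), 220 mm up and 8 mm behind the line of the cap faces' middles. The display leans forward to there from 82 mm up, 46 mm behind them, so a gripper held upright over a key hits it; one tilted like the panel, square to it, its wide side along the key row, goes clear
- key_green_top (a point): the terminal's green key (on): round cap 22 mm across that stands 10 mm out of its black collar (38 mm across). Point: middle of the cap's face, moving with the cap; its z axis is the panel's outward normal, the way the cap comes out; its y axis runs along the key row
- key_blue_top (a point): the terminal's blue key (zero): round cap 22 mm across that stands 10 mm out of its black collar (38 mm across). Point: middle of the cap's face, moving with the cap; its z axis is the panel's outward normal, the way the cap comes out; its y axis runs along the key row
- key_yellow_top (a point): the terminal's yellow key (store): round cap 22 mm across that stands 10 mm out of its black collar (38 mm across). Point: middle of the cap's face, moving with the cap; its z axis is the panel's outward normal, the way the cap comes out; its y axis runs along the key row
- key_red_top (a point): the terminal's red key (delete): round cap 22 mm across that stands 10 mm out of its black collar (38 mm across). Point: middle of the cap's face, moving with the cap; its z axis is the panel's outward normal, the way the cap comes out; its y axis runs along the key row
- key_green (a joint): travel of the green key: 0 up, 0.006 m fully in. Spring: 1.5 N to start, 5 N fully in; it comes back by itself when let go. Pressed means over 4.5 mm in, up means less than 2 mm
- key_blue (a joint): travel of the blue key: 0 up, 0.006 m fully in. Spring: 1.5 N to start, 5 N fully in; it comes back by itself when let go. Pressed means over 4.5 mm in, up means less than 2 mm
- key_yellow (a joint): travel of the yellow key: 0 up, 0.006 m fully in. Spring: 1.5 N to start, 5 N fully in; it comes back by itself when let go. Pressed means over 4.5 mm in, up means less than 2 mm
- key_red (a joint): travel of the red key: 0 up, 0.006 m fully in. Spring: 1.5 N to start, 5 N fully in; it comes back by itself when let go. Pressed means over 4.5 mm in, up means less than 2 mm
- balance: fixed white balance, 190 mm deep, 180 mm wide, body 44 mm tall, with a round steel pan, 116 mm across and 8 mm thick, on its middle. Origin: centre of its underside; z up
- pan (a point): middle of the pan's top face, 58 mm above the table; it does not move
- jar_orange: closed cream sample jar with an orange screw lid, loose, upright, the sample to be weighed; 70 mm tall, body 50 mm across up to 46 mm, lid 47 mm across from 54 to 70 mm; about 0.15 kg. Origin: centre of its underside, z axis up. It stands with the two other jars in a row running away from the robot, places in any order, centres 89 mm or more apart
- jar_white: closed cream sample jar with a white screw lid, loose, upright, to be left alone; 70 mm tall, body 50 mm across up to 46 mm, lid 47 mm across from 54 to 70 mm; about 0.15 kg. Origin: centre of its underside, z axis up.
- jar_black: closed cream sample jar with a black screw lid, loose, upright, to be left alone; 70 mm tall, body 50 mm across up to 46 mm, lid 47 mm across from 54 to 70 mm; about 0.15 kg. Origin: centre of its underside, z axis up.
There are look-alikes about, which are no part of the job. Leave any purple look-alike of the jar_orange alone.

How it is judged:
By the outcome, as a careful person would: the job done as asked, in the order asked, and still so for the second after the job is handed in, with the robot touching nothing.
It also fails if it takes over 69 s, if anything falls off the work surface, if the arm or the gripper's body presses on something with over 40 N, if the wrist force passes 120 N, or if a joint passes its speed limit or range.

## Robot

A 6-joint arm with a two-finger parallel gripper is mounted at the origin on the work surface. World frame = base frame: x ahead of the robot, y to its left, z up, the work surface at z = 0. Lengths are in mm, angles in degrees, forces in N, time in s.
With the tool pointing down it reaches from about 300 to 850 mm from the base axis. Payload 4.2 kg.
Tool frame: the origin (TCP) lies between the finger pads; the fingertips stand 14 mm ahead of it and the grasp point (between the pads) lies 5 mm behind it (env.finger_overhang is the distance from the TCP to the fingertips, in mm); z points along the fingers, y is the line along which they close (so a half turn about z gives the same grasp; the last joint's range is limited). The gripper opens to 91 mm and grips with 3 to 60 N. Pads are 32 mm wide; open, the fingers measure 118 mm over their backs; the gripper's body (76 mm by 178 mm) begins 60 mm behind the grasp point.
Start: joints at [69.958, 18.312, 89.639, -0, 72.044, -1.146], TCP at [186.218, 544.026, 227.976] pointing down, gripper open.
Joint ranges: [-177.97, 177.97], [-48.28, 115.42], [12.27, 149.76], [-77.06, 257.06], [2.81, 150.46], [-146.56, 146.56]. Speed limits (degrees/s): [147.25, 147.25, 180, 180, 180, 180].

## Interface

Orientations are given as [roll, pitch, yaw] about the fixed x, y, z axes, in that order (R = Rz(yaw) Ry(pitch) Rx(roll)).
In Python, from workcell import status, cams, env, finder gives the robot as it stands.
- The arm moves only by the tool apply_moves, never from a script. Its argument "increments" is a list of rows, each a list of 7 numbers: the opening, from -1 (shut) to 1 (fully open), then the shift along the world's x, y, z in m, then the turn, a rotation vector about the world's x, y, z in degrees. In form: [[gripper, x, y, z, ax, ay, az], ...]. A call has 1 to 5 rows; each row shifts and turns the commanded pose from where the row before left it; what a row does not reach is not made up. A row lasts 1/12 s, in which the tool goes at most 41.7 mm and 7.16 degrees, less where a joint would pass 70% of its speed; a pose out of reach is approached as far as the arm can. A call with a gripper value outside its range is refused whole. The fingers move at their own pace and stop on an object; "newtons" is the grip in N (left out, the last holds). Time passes only in rows, so rows that do not move let the fingers close. It gives the time, the measured TCP pose, the force, the opening and the grip force at its end, in the units of the state.
- status.state(): the state, without advancing time (a new reading comes with each control period).
- cams.grab_frame(name): name is "side" or "top" or "wrist"; returns a dict with "color" (420x560x3 uint8, red, green, blue), "intrinsics" (3x3 intrinsics, pixels), "k1" (the pictures are not rectified: a ray, as slopes to the right and down, at radius r is drawn at 1 + k1 r^2 times it, then the intrinsics apply), "R" (3x3) and "t" (3): a world point X has camera coordinates R X + t. Camera axes: x right, y down, z forward; pixel columns grow to the right and rows downward; lengths in mm; the calibration is good to about 2 mm. A picture is of the moment at which its call begins. There is no depth.
- env.job_done(): hands the job in; it is judged then, once.
Trained networks look in the newest picture that a camera, given by its name, has taken for a name from the list of things; names that differ only in an ending like _2 or _b are one class to them, and where a whole thing is asked for, a point or a joint stands for the part that bears it (a point fixed in the world has none). Each returns a list of dicts, best first, with "score" (0 to 1); they miss things now and then, are a little off and sometimes report something else, mostly with a low value. They report only what shows in the picture. A call takes as long as a camera call. They do not tell look-alikes from the thing itself.
- finder.boxes_of(query, camera): "rect" ([left, top, width, height] in pixels, round what is visible of it).
- finder.trace(query, camera): "pixels" (420x560 bool, what is visible of it) and "rect" ([left, top, width, height] in pixels, round what is visible of it).
The state is a dict: "time_s": time; "qpos": joint angles; "qvel": joint speeds; "effort": joint torques, N m; "ee_pos": TCP position; "ee_rot": TCP orientation; "force": force on the tool from outside, world axes, zero at the start; "torque": the same for the moment, N m; "gripper_width": finger opening in mm; "gripper_force": force on a finger pad.
Only numpy, scipy, OpenCV 4.12 (cv2) and the standard library are available. Lean on these libraries where they do the work, as an engineer would, in place of code of your own. Each camera call takes 0.05 s, during which the arm holds its last target. There are 200 camera calls.

## Working session

There is one attempt and no reset: what is moved stays moved. The work goes in short steps, Python scripts to look and compute and a tool call to move; the robot and the scene stay as the last step left them, time stands still between calls to the robot, and variables do not carry over. Pictures are saved under pics/ and viewed, at most 10 in all, crops included, and the job is handed in when it is done.

Besides the shell and the picture viewer there is one more tool, called as a command line: name --pt "numbers of a row" for each row, then --argument value for the rest. apply_moves: Moves the arm, as the interface text tells. Its arguments: {"type":"object","properties":{"increments":{"type":"array","items":{"type":"array","items":{"type":"number"}}},"newtons":{"type":"number"}},"required":["increments"]}

```bash
mkdir -p pics; ls; cat > h.py <<'E'
import numpy as np, cv2
from workcell import status, cams, env, finder
def ray(f,u,v):
    K=np.array(f["intrinsics"]);d=np.array([(u-K[0,2])/K[0,0],(v-K[1,2])/K[1,1]]);x=d.copy()
    for _ in range(20): x=d/(1+f["k1"]*(x@x))
    R=np.array(f["R"]);t=np.array(f["t"])
    return -R.T@t, R.T@np.array([x[0],x[1],1.])
def atz(f,u,v,z):
    c,d=ray(f,u,v); return c+d*(z-c[2])/d[2]
def proj(f,X):
    c=np.array(f["R"])@np.array(X,float)+np.array(f["t"]);x=c[:2]/c[2];x=x*(1+f["k1"]*(x@x));K=np.array(f["intrinsics"])
    return K[0,0]*x[0]+K[0,2],K[1,1]*x[1]+K[1,2]
def tri(rays):
    A=np.zeros((3,3));b=np.zeros(3)
    for c,d in rays:
        d=d/np.linalg.norm(d);P=np.eye(3)-np.outer(d,d);A+=P;b+=P@c
    return np.linalg.solve(A,b)
E
python3 - <<'E'
from h import *
F={}
for c in ["side","top","wrist"]:
    f=cams.grab_frame(c);F[c]=f
    cv2.imwrite(f"pics/{c}0.png",f["color"][:,:,::-1])
    print(c,np.round(ray(f,280,210),2).tolist())
    for q in ["terminal","balance","jar_orange","jar_white","jar_black","key_green_top","key_blue_top","key_yellow_top","key_red_top"]:
        for r in finder.boxes_of(q,c)[:3]: print(q,np.round(r["rect"]).astype(int).tolist(),round(r["score"],2))
cv2.imwrite("pics/st.png",cv2.resize(np.vstack([F["side"]["color"],F["top"]["color"]])[:,:,::-1],None,fx=.7,fy=.7))
E
```

```text
pics
side [[185.63, -486.56, 673.68], [0.46, 0.6, -0.65]]
terminal [317, 210, 144, 202] 0.91
terminal [364, 303, 14, 16] 0.64
balance [173, 161, 105, 78] 0.73
jar_orange [159, 218, 31, 38] 0.81
jar_orange [302, 180, 20, 33] 0.81
jar_orange [247, 212, 24, 40] 0.79
jar_white [214, 251, 32, 41] 0.73
jar_black [302, 211, 25, 35] 0.95
key_green_top [376, 323, 12, 15] 0.46
key_blue_top [318, 208, 142, 202] 0.56
key_yellow_top [174, 158, 107, 82] 0.24
key_red_top [391, 346, 16, 19] 0.77
key_red_top [378, 323, 13, 16] 0.69
key_red_top [317, 206, 143, 206] 0.18
top [[513.41, -25.13, 1059.16], [0.06, 0.01, -1.0]]
terminal [327, 158, 130, 84] 0.84
terminal [348, 198, 5, 6] 0.69
balance [132, 162, 87, 88] 0.58
balance [404, 212, 10, 13] 0.54
jar_orange [186, 267, 28, 22] 0.81
jar_orange [231, 204, 24, 21] 0.58
jar_orange [223, 129, 20, 27] 0.58
jar_white [385, 209, 13, 4] 0.73
jar_white [254, 247, 21, 24] 0.59
jar_white [366, 199, 12, 13] 0.26
jar_black [258, 158, 20, 18] 0.83
key_green_top [386, 209, 11, 7] 0.38
key_blue_top [364, 198, 12, 14] 0.49
key_yellow_top [347, 196, 9, 6] 0.38
key_red_top [406, 213, 8, 8] 0.52
wrist [[119.59, 566.96, 384.29], [0.25, -0.08, -0.96]]
```

View pics/side0.png

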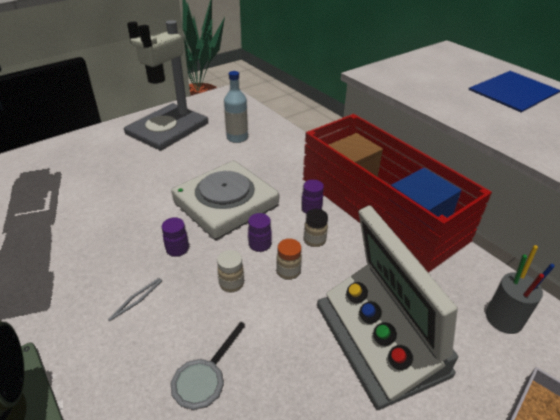

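View pics/top0.png

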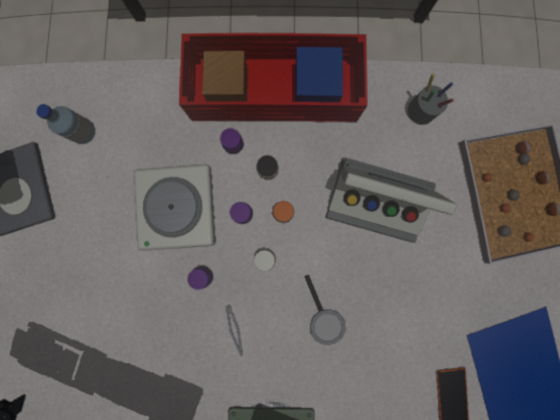

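Side: the keys run yellow (356,292), blue (370,312), green (384,333), red (399,356). The orange jar is at (289,258), between the white and black ones, with a purple jar close to its left. Pan at (224,187). Top: orange lid (284,212), pan (172,207), keys from (352,199) to (410,215).

```bash
python3 - <<'E'
from h import *
seeds={"side":{"yellow":(355,291),"blue":(368,311),"green":(384,332),"red":(399,355),"orange":(289,247)},
"top":{"yellow":(352,198),"blue":(372,203),"green":(391,209),"red":(410,214),"orange":(284,212),"white":(264,260),"black":(267,167),"purple":(241,212),"pan":(172,207)}}
F={};C={}
for c in seeds:
    f=cams.grab_frame(c);F[c]=f;lab=cv2.cvtColor(f["color"],cv2.COLOR_RGB2LAB).astype(int)
    for k,(u,v) in seeds[c].items():
        r=14 if k!="pan" else 40
        ref=np.median(lab[v-2:v+3,u-2:u+3].reshape(-1,3),0) if k!="pan" else np.median(lab[v+8:v+12,u+8:u+12].reshape(-1,3),0)
        dd=lab-ref; m=((np.hypot(dd[...,1],dd[...,2])<16)&(abs(dd[...,0])<40)) if k not in("pan","white","black") else (np.abs(dd).sum(-1)<28)
        w=np.zeros_like(m);w[v-r:v+r,u-r:u+r]=1;m&=w
        n,l,s,ce=cv2.connectedComponentsWithStats(m.astype(np.uint8));i=1+np.argmax(s[1:,4])
        bx=s[i];C[c,k]=(bx[0]+bx[2]/2-.5,bx[1]+bx[3]/2-.5); C[c,k]=tuple(ce[i])
        print(c,k,ref,bx.tolist(),np.round(ce[i],1))
Z={"orange":70,"white":70,"black":70,"purple":70,"pan":58}
for k in seeds["top"]:
    z=Z.get(k,74)
    print(k,"top",np.round(atz(F["top"],*C["top",k],z),1),"side",np.round(atz(F["side"],*C["side",k],z),1) if ("side",k) in C else "", "tri",np.round(tri([ray(F[c],*C[c,k]) for c in("top","side")]),1) if ("side",k) in C else "")
f=F["top"]["color"][130:290,120:440,::-1];g=F["side"]["color"][170:410,260:460,::-1]
cv2.imwrite("pics/c.png",np.vstack([cv2.resize(f,(640,320),interpolation=3)]));
E
```

```text
side yellow [156. 130. 186.] [349, 284, 12, 11, 95] [354.3 288.9]
side blue [ 60. 142.  90.] [362, 304, 13, 11, 115] [368. 309.]
side green [108.  91. 156.] [376, 325, 14, 12, 128] [382.5 330.7]
side red [ 82. 176. 162.] [392, 349, 13, 12, 129] [398.  354.4]
side orange [107. 161. 169.] [278, 239, 23, 17, 295] [289.1 247. ]
top yellow [113. 128. 162.] [348, 195, 9, 10, 73] [351.9 199.3]
top blue [ 55. 134. 106.] [367, 200, 10, 10, 83] [371.5 204.7]
top green [ 81. 107. 143.] [387, 206, 10, 10, 81] [391.2 210.5]
top red [ 64. 155. 142.] [406, 212, 10, 9, 71] [410.9 216. ]
top orange [100. 146. 153.] [273, 201, 21, 21, 336] [283. 211.]
top white [149. 127. 131.] [250, 246, 28, 28, 655] [262.9 260.7]
top black [ 46. 129. 128.] [257, 156, 21, 23, 352] [266.8 166.2]
top purple [ 70. 147. 108.] [230, 202, 22, 21, 360] [240.3 212.2]
top pan [106. 128. 126.] [142, 176, 61, 62, 2881] [172.  206.7]
yellow top [ 594.6 -178.4   74. ] side [ 591.  -178.1   74. ] tri [ 593.7 -177.7   71.8]
blue top [ 583.1 -222.4   74. ] side [ 579.4 -222.7   74. ] tri [ 582.4 -222.1   71. ]
green top [ 570.7 -266.5   74. ] side [ 567.3 -266.8   74. ] tri [ 570.  -266.4   71.1]
red top [ 558.7 -311.2   74. ] side [ 555.  -310.8   74. ] tri [ 557.8 -310.9   71.4]
orange top [567.3 -25.9  70. ] side [564.6 -27.2  70. ] tri [566.9 -25.5  67.3]
white top [456.9  17.3  70. ] side  tri 
black top [667.2  11.3  70. ] side  tri 
purple top [563.8  69.   70. ] side  tri 
pan top [575.2 225.7  58. ] side  tri
```

View pics/c.png

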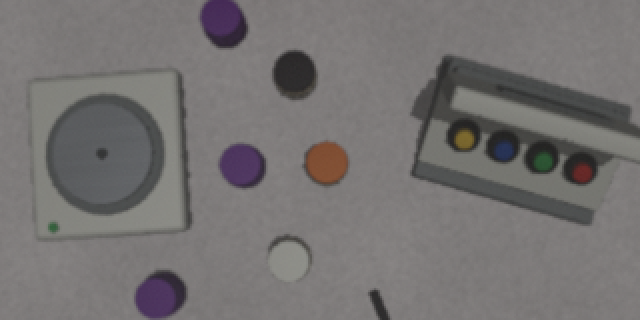

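```bash
cat >> h.py <<'E'
from scipy.spatial.transform import Rotation as Ro
row=np.array([36.,132.8,0]);row/=np.linalg.norm(row);xh=np.array([row[1],-row[0],0]);n=-.5*xh+np.array([0,0,3**.5/2])
def frame(z,y): return Ro.from_matrix(np.column_stack([np.cross(y,z),y,z]))
def cur(): s=status.state();return np.array(s["ee_pos"]),Ro.from_euler("xyz",s["ee_rot"],degrees=True),s
def key_R(sg): return frame(-n,sg*row)
def down_R(phi): a=np.radians(phi);return frame(np.array([0,0,-1.]),np.array([np.cos(a),np.sin(a),0]))
def rv(R0,R1): return np.round((R1*R0.inv()).as_rotvec(degrees=True),2)
E
python3 - <<'E'
from h import *
p,R,s=cur();print(s);print(R.as_matrix().round(2))
for sg in(1,-1): print("key",sg,rv(R,key_R(sg)))
for ph in (55,-125): print("down",ph,rv(R,down_R(ph)),"from key",[rv(key_R(sg),down_R(ph)) for sg in (1,-1)])
g=np.array([570.5,-266.5,74])-[1,0,0]
for nm,g in dict(green=(569.5,-266.5,73.5),blue=(582,-222.3,73.5),yellow=(593.5,-178,73.5)).items(): print(nm,"TCP at 40 out",(np.array(g)+n*(14+40)).round(1),"touch",(np.array(g)+n*14).round(1))
print("n",n.round(3),"row",row.round(3))
E
```

```text
{'time_s': 1.6, 'qpos': array([ 6.99576910e+01,  1.83122932e+01,  8.96381431e+01, -4.64749465e-04,
        7.20441982e+01, -1.14755062e+00]), 'qvel': array([-0.11071799, -0.00564308,  0.01224315,  0.08805925, -0.01144425,
       -0.03364454]), 'effort': array([-6.69621786e-04, -4.12346363e+01, -2.32227230e+01,  7.27815810e-02,
        3.77989223e-02, -9.98905875e-06]), 'ee_pos': array([186.22735441, 544.03069502, 227.97779686]), 'ee_rot': array([1.79994644e+02, 5.49493247e-04, 1.61105385e+02]), 'force': array([ 0.31505483, -0.17482137,  0.58733207]), 'torque': array([-0.00300997,  0.02725163, -0.04550163]), 'gripper_force': 0.0, 'gripper_width': 91.10695885583942}
[[-0.95  0.32  0.  ]
 [ 0.32  0.95  0.  ]
 [-0.    0.   -1.  ]]
key 1 [ -8.79 -28.69   3.64]
key -1 [  43.68  -13.37 -170.38]
down 55 [ -0.     0.   -16.11] from key [array([ 12.78,  27.3 , -19.38]), array([-38.24,  17.9 , 155.21])]
down -125 [-0.0000e+00 -1.0000e-02  1.6389e+02] from key [array([-38.24,  17.9 , 155.21]), array([ 12.78,  27.3 , -19.38])]
green TCP at 40 out [ 543.4 -259.4  120.3] touch [ 562.7 -264.7   85.6]
blue TCP at 40 out [ 555.9 -215.2  120.3] touch [ 575.2 -220.5   85.6]
yellow TCP at 40 out [ 567.4 -170.9  120.3] touch [ 586.7 -176.2   85.6]
n [-0.483  0.131  0.866] row [0.262 0.965 0.   ]
```

apply_moves --pt "-1 0.0143 -0.0321 0 0 0 0" --pt "-1 0.0143 -0.0321 0 0 0 0" --pt "-1 0.0143 -0.0321 0 0 0 0" --pt "-1 0.0143 -0.0321 0 0 0 0" --pt "-1 0.0143 -0.0321 0 0 0 0" --newtons 15

```text
time_s: 2.02
ee_pos: [258.0, 382.0, 228.0]
ee_rot: [180.0, 0.0, 161.1]
force: [-0.3, 0.2, -0.0]
gripper_width: 60.7
gripper_force: 0.0
```

apply_moves --pt "-1 0.0143 -0.0321 0 0 0 0" --pt "-1 0.0143 -0.0321 0 0 0 0" --pt "-1 0.0143 -0.0321 0 0 0 0" --pt "-1 0.0143 -0.0321 0 0 0 0" --pt "-1 0.0143 -0.0321 0 0 0 0"

```text
time_s: 2.43
ee_pos: [329.5, 221.5, 228.2]
ee_rot: [180.0, 0.0, 161.1]
force: [1.0, 0.3, 0.9]
gripper_width: 27.6
gripper_force: 0.0
```

apply_moves --pt "-1 0.0143 -0.0321 0 0 0 0" --pt "-1 0.0143 -0.0321 0 0 0 0" --pt "-1 0.0143 -0.0321 0 0 0 0" --pt "-1 0.0143 -0.0321 0 0 0 0" --pt "-1 0.0143 -0.0321 0 0 0 0"

```text
time_s: 2.85
ee_pos: [401.1, 60.8, 228.3]
ee_rot: [180.0, 0.1, 161.1]
force: [0.3, 0.2, -0.3]
gripper_width: 0.8
gripper_force: 0.0
```

apply_moves --pt "-1 0.0143 -0.0321 0 -1.76 -5.74 0.73" --pt "-1 0.0143 -0.0321 0 -1.76 -5.74 0.73" --pt "-1 0.0143 -0.0321 0 -1.76 -5.74 0.73" --pt "-1 0.0143 -0.0321 0 -1.76 -5.74 0.73" --pt "-1 0.0143 -0.0321 0 -1.76 -5.74 0.73"

```text
time_s: 3.27
ee_pos: [472.8, -99.4, 229.3]
ee_rot: [-179.9, 30.4, 164.9]
force: [-0.2, 1.2, 0.4]
gripper_width: 0.3
gripper_force: 0.0
```

```bash
python3 - <<'E'
from h import *
p,R,s=cur();print(p.round(1),s["qpos"].round(1),s["force"].round(2),rv(R,key_R(1)),s["gripper_width"],s["time_s"])
print("to green 40 out",(np.array([543.4,-259.4,120.3])-p).round(1))
E
```

```text
[472.8 -99.4 229.3] [-12.2  -3.1 122.1  -3.   30.6 -85. ] [-0.23  1.2   0.38] [ 0.19  0.4  -0.06] 0.2965335049802739 3.2667
to green 40 out [  70.6 -160.  -109. ]
```

apply_moves --pt "-1 0.014 -0.032 0 0 0 0" --pt "-1 0.014 -0.032 0 0 0 0" --pt "-1 0.014 -0.032 0 0 0 0" --pt "-1 0.014 -0.032 0 0 0 0" --pt "-1 0.014 -0.032 0 0 0 0"

```text
time_s: 3.68
ee_pos: [542.4, -259.9, 228.1]
ee_rot: [180.0, 30.0, 164.8]
force: [0.9, 1.0, 0.8]
gripper_width: 0.2
gripper_force: 0.0
```

apply_moves --pt "-1 0 0 -0.035 0 0 0" --pt "-1 0 0 -0.035 0 0 0" --pt "-1 0 0 -0.035 0 0 0" --pt "-1 0 0 0 0 0 0" --pt "-1 0 0 0 0 0 0"

```text
time_s: 4.1
ee_pos: [541.5, -257.5, 121.6]
ee_rot: [179.9, 29.8, 164.8]
force: [0.4, -0.1, -0.2]
gripper_width: 0.4
gripper_force: 0.0
```

```bash
python3 - <<'E'
from h import *
f=cams.grab_frame("wrist");g=cams.grab_frame("side");p,R,s=cur();print(p.round(1),s["qpos"].round(1),s["force"].round(2),rv(R,key_R(1)))
print("to green 40 out",(np.array([543.4,-259.4,120.3])-p).round(1))
im=f["color"].copy()
for c in [(569.5,-266.5,73.5),(582,-222.3,73.5),(593.5,-178,73.5)]:
    u=proj(f,c);print(u)
    cv2.drawMarker(im,(int(round(u[0])),int(round(u[1]))),(255,255,255),0,8)
cv2.imwrite("pics/w1.png",im[...,::-1])
E
```

```text
[ 543.7 -258.7  125.4] [ -30.6   15.7  118.1   24.9   18.5 -127.2] [ 0.98 -0.03  0.42] [ 0.13  0.22 -0.01]
to green 40 out [-0.3 -0.7 -5.1]
(np.float64(276.2971889433775), np.float64(230.20352209455658))
(np.float64(347.9170080070912), np.float64(230.58192845114257))
(np.float64(418.9886014475462), np.float64(229.87935720636122))
```

View pics/w1.png

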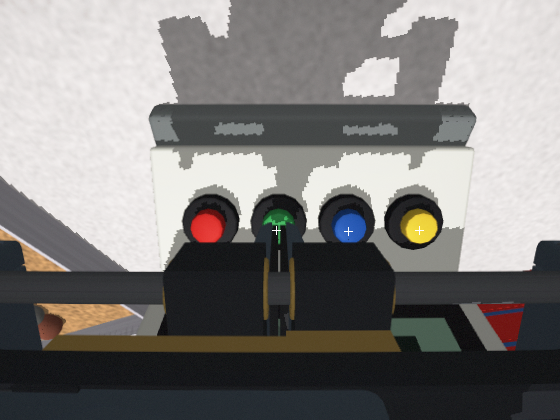

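The wrist picture has red (207,228), green (279,225, partly hidden by the fingers), blue (349,229) and yellow (418,228). The projected key points match to about 1 px.

apply_moves --pt "-1 0.0058 -0.0019 -0.0104 0 0 0" --pt "-1 0.0058 -0.0019 -0.0104 0 0 0" --pt "-1 0.0058 -0.0019 -0.0104 0 0 0" --pt "-1 0 0 0 0 0 0" --pt "-1 0 0 0 0 0 0"

```text
time_s: 4.62
ee_pos: [560.9, -264.0, 94.0]
ee_rot: [-179.9, 30.2, 164.9]
force: [0.4, 0.6, 0.0]
gripper_width: 0.4
gripper_force: 0.0
```

apply_moves --pt "-1 0.00193 -0.00052 -0.00346 0 0 0" --pt "-1 0 0 0 0 0 0"

```text
time_s: 4.78
ee_pos: [562.1, -264.4, 89.6]
ee_rot: [-180.0, 30.1, 164.9]
force: [-0.3, 0.6, -0.1]
gripper_width: 0.5
gripper_force: 0.0
```

```bash
python3 - <<'E'
from h import *
p,R,s=cur();print(p.round(1),s["force"].round(2),s["force"]@n, rv(R,key_R(1)))
d=p-np.array([562.7,-264.7,85.6]);print("along n",d@n,"row",d@row,"other",d@np.cross(n,row))
E
```

```text
[ 562.1 -264.4   89.6] [-0.33  0.57 -0.12] 0.1315350083709874 [ 0.07  0.13 -0.02]
along n 3.784526376752899 row 0.12295502664504328 other -1.4649254960493976
```

apply_moves --pt "-1 0.00193 -0.00052 -0.00346 0 0 0" --pt "-1 0 0 0 0 0 0" --pt "-1 0 0 0 0 0 0"

```text
time_s: 5.03
ee_pos: [564.1, -265.0, 85.7]
ee_rot: [-180.0, 30.1, 164.8]
force: [0.4, 0.2, 3.8]
gripper_width: 0.5
gripper_force: 1.4
```

apply_moves --pt "-1 0.00097 -0.00026 -0.00173 0 0 0" --pt "-1 0 0 0 0 0 0"

```text
time_s: 5.2
ee_pos: [565.2, -265.3, 83.8]
ee_rot: [-180.0, 30.1, 164.8]
force: [0.9, 0.5, 5.1]
gripper_width: 0.3
gripper_force: 2.0
```

apply_moves --pt "-1 0.00097 -0.00026 -0.00173 0 0 0" --pt "-1 0 0 0 0 0 0"

```text
time_s: 5.37
ee_pos: [565.8, -265.5, 82.6]
ee_rot: [-180.0, 30.1, 164.9]
force: [-2.8, 1.5, 9.1]
gripper_width: 0.4
gripper_force: 4.4
```

apply_moves --pt "-1 0.00097 -0.00026 -0.00173 0 0 0" --pt "-1 0 0 0 0 0 0"

```text
time_s: 5.53
ee_pos: [566.0, -265.6, 82.3]
ee_rot: [-180.0, 30.2, 164.9]
force: [-13.7, 4.1, 22.8]
gripper_width: 0.0
gripper_force: 13.5
```

apply_moves --pt "-1 -0.00483 0.00131 0.00866 0 0 0" --pt "-1 -0.00483 0.00131 0.00866 0 0 0" --pt "-1 0 0 0 0 0 0" --pt "-1 0.00602 0.0222 0 0 0 0" --pt "-1 0.00602 0.0222 0 0 0 0"

```text
time_s: 5.95
ee_pos: [568.3, -218.9, 96.2]
ee_rot: [180.0, 30.0, 164.7]
force: [0.7, 0.3, -0.5]
gripper_width: 0.4
gripper_force: 0.0
```

apply_moves --pt "-1 0 0 0 0 0 0" --pt "-1 0 0 0 0 0 0" --pt "-1 0.0029 -0.00078 -0.0052 0 0 0" --pt "-1 0.0029 -0.00078 -0.0052 0 0 0" --pt "-1 0 0 0 0 0 0"

```text
time_s: 6.37
ee_pos: [574.9, -220.9, 85.6]
ee_rot: [180.0, 30.0, 164.8]
force: [-1.2, 1.3, 3.1]
gripper_width: 0.2
gripper_force: 1.2
```

```bash
python3 - <<'E'
from h import *
p,R,s=cur();print(p.round(1),s["force"].round(2),s["qpos"].round(1), rv(R,key_R(1)))
d=p-np.array([575.2,-220.5,85.6]);print("along n",d@n,"row",d@row,"other",d@np.cross(n,row))
E
```

```text
[ 574.9 -220.9   85.6] [-1.25  1.26  3.12] [ -24.5   20.   119.2   22.7   12.1 -120.3] [-0.01 -0.02  0.06]
along n 0.04722519897063029 row -0.4511933339840791 other 0.17620655587304707
```

apply_moves --pt "-1 0.00097 -0.00026 -0.00173 0 0 0" --pt "-1 0.00097 -0.00026 -0.00173 0 0 0" --pt "-1 0 0 0 0 0 0"

```text
time_s: 6.62
ee_pos: [576.4, -221.2, 82.9]
ee_rot: [-180.0, 30.0, 164.8]
force: [-2.9, -1.4, 3.2]
gripper_width: 0.4
gripper_force: 2.1
```

apply_moves --pt "-1 0.00097 -0.00026 -0.00173 0 0 0" --pt "-1 0 0 0 0 0 0"

```text
time_s: 6.78
ee_pos: [576.9, -221.3, 82.0]
ee_rot: [-180.0, 30.1, 164.8]
force: [-7.4, -2.1, 7.0]
gripper_width: 0.5
gripper_force: 5.0
```

One more millimetre to be sure it bottoms, then retract and lift.

apply_moves --pt "-1 0.00072 -0.0002 -0.0013 0 0 0" --pt "-1 0 0 0 0 0 0"

```text
time_s: 6.95
ee_pos: [577.1, -221.3, 81.8]
ee_rot: [-180.0, 30.1, 164.8]
force: [-15.1, 0.0, 19.3]
gripper_width: 0.2
gripper_force: 11.9
```

apply_moves --pt "-1 -0.01 0.0027 0.018 0 0 0" --pt "-1 -0.01 0.0027 0.018 0 0 0" --pt "-1 0 0 0.025 0 0 0" --pt "-1 0 0 0.035 0 0 0" --pt "-1 0 0 0 0 0 0"

```text
time_s: 7.37
ee_pos: [561.8, -217.4, 183.7]
ee_rot: [-179.8, 30.8, 164.9]
force: [1.2, -0.3, 1.1]
gripper_width: 0.4
gripper_force: 0.0
```

```bash
python3 - <<'E'
from h import *
p,R,s=cur();print(p.round(1),s["force"].round(2),s["qpos"].round(1), rv(R,down_R(55)))
f=cams.grab_frame("side");cv2.imwrite("pics/s2.png",f["color"][:,:,::-1])
for r in finder.boxes_of("jar_orange","side")[:4]+finder.boxes_of("jar_orange","top")[:0]: print(r)
E
```

```text
[ 561.8 -217.4  183.7] [ 1.18 -0.26  1.09] [ -24.8   11.   114.3   11.5   24.7 -108.8] [ 13.26  27.96 -19.38]
{'rect': [274.3, 238.2, 28.8, 41.4], 'score': 0.92}
{'rect': [250.0, 216.9, 19.5, 34.4], 'score': 0.79}
{'rect': [159.9, 218.5, 31.2, 39.2], 'score': 0.63}
```

apply_moves --pt "-1 -0.01 0.036 0.006 0 0 0" --pt "-1 -0.01 0.036 0.006 0 0 0" --pt "-1 -0.01 0.036 0.006 0 0 0" --pt "-1 -0.01 0.036 0.006 0 0 0" --pt "-1 0 0.036 0 2.21 4.66 -3.23"

```text
time_s: 7.93
ee_pos: [510.0, -34.5, 195.4]
ee_rot: [179.4, 24.2, 161.2]
force: [-0.3, 0.9, -0.6]
gripper_width: 0.6
gripper_force: 0.0
```

apply_moves --pt "0.6 0 0 0 2.21 4.66 -3.23" --pt "0.6 0 0 0 2.21 4.66 -3.23" --pt "0.6 0 0 0 2.21 4.66 -3.23" --pt "0.6 0.01 0 0 2.21 4.66 -3.23" --pt "0.6 0.01 0 -0.02 2.21 4.66 -3.23"

```text
time_s: 8.35
ee_pos: [540.2, -34.9, 182.0]
ee_rot: [179.7, -0.8, 144.9]
force: [1.5, 0.2, 1.4]
gripper_width: 30.9
gripper_force: 0.0
```

apply_moves --pt "0.6 0.01 0 -0.02 0 0 0" --pt "0.6 0.01 0 -0.02 0 0 0" --pt "0.6 0 0 0 0 0 0" --pt "0.6 0 0 0 0 0 0"

```text
time_s: 8.68
ee_pos: [556.7, -35.3, 137.6]
ee_rot: [-180.0, -1.1, 145.0]
force: [-0.5, -0.6, 0.4]
gripper_width: 57.3
gripper_force: 0.0
```

```bash
python3 - <<'E'
from h import *
f=cams.grab_frame("wrist")
p,R,s=cur();print(p.round(1),s["force"].round(2),s["qpos"].round(1), rv(R,down_R(55)),s["gripper_width"])
im=f["color"].copy();u=proj(f,(567,-26,70));print(u)
cv2.drawMarker(im,(int(u[0]),int(u[1])),(255,255,255),0,10)
hsv=cv2.cvtColor(f["color"],cv2.COLOR_RGB2HSV);m=cv2.inRange(hsv,(5,140,80),(16,255,255))
n_,l,st,ce=cv2.connectedComponentsWithStats(m)
for i in range(1,n_):
    if st[i,4]>150: print(st[i],ce[i],atz(f,*ce[i],70).round(1))
cv2.imwrite("pics/w2.png",im[...,::-1])
E
```

```text
[557.2 -35.4 139.2] [0.6  1.08 0.28] [ -5.1  21.3  98.9   0.6  60.7 -60.4] [-0.59 -0.74  0.04] 61.29934451359311
(np.float64(298.21619791545874), np.float64(228.1706312057506))
[ 267  191   69   68 3645] [300.6430727  224.83484225] [566.  -23.3  70. ]
```

View pics/w2.png

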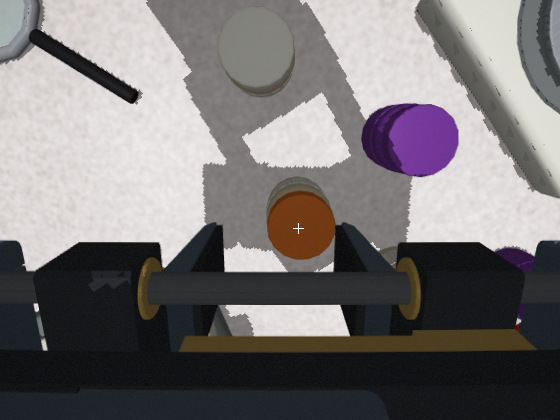

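The orange lid sits at (301,225) between the open fingers, with the purple jar at (418,140) and the white one at (257,50), both clear of the fingers' path.

apply_moves --pt "0.7 0.0093 0.0108 0 -0.6 -0.74 0" --pt "0.7 0 0 -0.015 0 0 0" --pt "0.7 0 0 -0.015 0 0 0" --pt "0.7 0 0 0 0 0 0" --pt "0.7 0 0 0 0 0 0"

```text
time_s: 9.15
ee_pos: [566.9, -24.6, 110.9]
ee_rot: [179.9, 0.2, 145.0]
force: [-0.6, 0.2, 0.1]
gripper_width: 77.6
gripper_force: 0.0
```

```bash
python3 - <<'E'
from h import *
p,R,s=cur();print(p.round(1),s["force"].round(2), rv(R,down_R(55)),s["gripper_width"])
E
```

```text
[566.9 -24.6 110.9] [-0.62  0.22  0.07] [0.03 0.18 0.04] 77.56816286259412
```

apply_moves --pt "0.7 0 0 -0.018 0 0 0" --pt "0.7 0 0 -0.018 0 0 0" --pt "0.7 0 0 -0.018 0 0 0" --pt "0.7 0 0 -0.016 0 0 0" --pt "0.7 0 0 -0.014 0 0 0"

```text
time_s: 9.57
ee_pos: [568.1, -24.9, 27.0]
ee_rot: [179.9, 0.3, 144.9]
force: [0.4, 0.2, 0.3]
gripper_width: 77.2
gripper_force: 0.0
```

apply_moves --pt "0.4 0 0 0 0 0 0" --pt "0.3 0 0 0 0 0 0" --pt "-1 0 0 0 0 0 0" --pt "-1 0 0 0 0 0 0" --pt "-1 0 0 0 0 0 0" --newtons 15

```text
time_s: 9.98
ee_pos: [568.4, -24.9, 27.6]
ee_rot: [179.9, 0.3, 144.9]
force: [-0.8, -0.5, 3.8]
gripper_width: 49.4
gripper_force: 15.0
```

apply_moves --pt "-1 0 0 0 0 0 0" --pt "-1 0 0 0 0 0 0" --pt "-1 0 0 0 0 0 0"

```text
time_s: 10.23
ee_pos: [568.4, -24.9, 27.6]
ee_rot: [179.9, 0.3, 144.9]
force: [0.0, -0.7, 6.6]
gripper_width: 49.7
gripper_force: 15.0
```

apply_moves --pt "-1 0 0 0.008 0 0 0" --pt "-1 0 0 0.015 0 0 0" --pt "-1 0 0 0.025 0 0 0" --pt "-1 0 0 0.035 0 0 0" --pt "-1 0 0 0.035 0 0 0"

```text
time_s: 10.65
ee_pos: [566.3, -24.7, 144.7]
ee_rot: [-180.0, 0.0, 144.9]
force: [1.3, 0.1, -2.0]
gripper_width: 49.5
gripper_force: 15.0
```

apply_moves --pt "-1 0 0 0.02 0 0 0" --pt "-1 0.001 0.015 0 0 0 0" --pt "-1 0.001 0.025 0 0 0 0" --pt "-1 0.001 0.03 0 0 0 0" --pt "-1 0.001 0.03 0 0 0 0"

```text
time_s: 11.07
ee_pos: [571.0, 75.8, 164.4]
ee_rot: [179.9, 0.1, 144.9]
force: [-0.1, -0.2, -2.5]
gripper_width: 49.5
gripper_force: 15.0
```

apply_moves --pt "-1 0.001 0.03 0 0 0 0" --pt "-1 0.001 0.03 0 0 0 0" --pt "-1 0 0.03 0 0 0 0" --pt "-1 0 0.03 0 0 0 0" --pt "-1 0 0.02 0 0 0 0"

```text
time_s: 11.48
ee_pos: [572.8, 217.8, 164.0]
ee_rot: [179.9, 0.1, 145.0]
force: [-0.2, -0.2, -1.7]
gripper_width: 50.0
gripper_force: 15.0
```

apply_moves --pt "-1 0 0.01 0 0 0 0" --pt "-1 0 0 0 0 0 0" --pt "-1 0 0 0 0 0 0"

```text
time_s: 11.73
ee_pos: [573.1, 224.6, 163.9]
ee_rot: [-180.0, 0.2, 145.0]
force: [0.0, -0.7, -1.8]
gripper_width: 49.4
gripper_force: 15.0
```

```bash
python3 - <<'E'
from h import *
F={c:cams.grab_frame(c) for c in("side","wrist","top")}
p,R,s=cur();print(p.round(1),s["force"].round(2), rv(R,down_R(55)),s["gripper_width"])
for c in F:
    f=F[c]
    hsv=cv2.cvtColor(f["color"],cv2.COLOR_RGB2HSV);m=cv2.inRange(hsv,(5,120,60),(16,255,255))
    n_,l,st,ce=cv2.connectedComponentsWithStats(m)
    for i in range(1,n_):
        if st[i,4]>60: print(c,st[i],ce[i].round(1),atz(f,*ce[i],p[2]+43).round(1))
    print("pan proj",np.round(proj(f,(575.2,225.7,58)),1))
cv2.imwrite("pics/sw3.png",cv2.resize(np.hstack([F["side"]["color"],F["wrist"]["color"]])[...,::-1],None,fx=.7,fy=.7,interpolation=3))
E
```

```text
[573.5 223.7 164.1] [ 0.52 -0.44 -1.74] [0.08 0.16 0.14] 49.32956411203756
side [ 328  132   55   45 1246] [359.9 151.1] [751.4  -6.7 207.1]
side [ 516  382   44   38 1166] [539.7 404.6] [ 551.5 -489.9  207.1]
pan proj [225.1 185.3]
wrist [ 226  238  106   34 2591] [278.8 257.7] [555.5 237.  207.1]
wrist [ 216  305  125   32 3755] [278.6 320. ] [575.7 222.8 207.1]
pan proj [281.3 207.5]
top [203  49  42   7  90] [226.2  50.9] [877.6  90.2 207.1]
top [228  57  18  30 159] [238.9  71.9] [833.7  64.  207.1]
top [ 501  154   59   82 2260] [535.9 195. ] [ 597.1 -532.7  207.1]
top [526 232   9  10  69] [529.8 236.4] [ 514.3 -517.6  207.1]
pan proj [172.  206.7]
```

View pics/sw3.png

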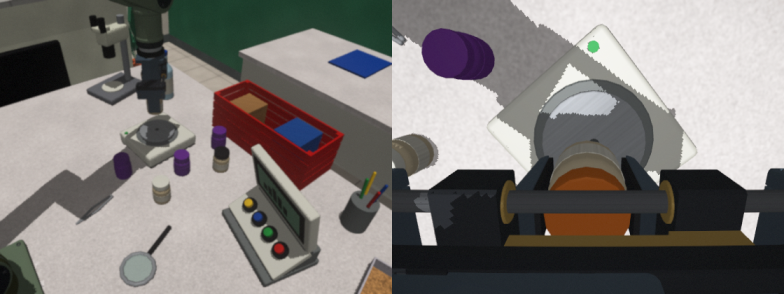

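The jar hangs upright in the fingers above the balance. In the wrist view the pan centre shows at about (287,195) at full scale. The other jars have not moved.

apply_moves --pt "-1 0.0025 0.003 -0.015 0 0 0" --pt "-1 0 0 -0.02 0 0 0" --pt "-1 0 0 -0.018 0 0 0" --pt "-1 0 0 -0.012 0 0 0" --pt "-1 0 0 -0.006 0 0 0"

```text
time_s: 12.3
ee_pos: [575.1, 226.4, 91.3]
ee_rot: [-179.9, 0.1, 144.9]
force: [-0.7, 0.6, -1.9]
gripper_width: 50.1
gripper_force: 15.0
```

apply_moves --pt "-1 0 0 -0.002 0 0 0" --pt "-1 0 0 0 0 0 0" --pt "-1 0 0 0 0 0 0"

```text
time_s: 12.55
ee_pos: [576.7, 228.0, 92.0]
ee_rot: [179.8, 0.2, 144.9]
force: [0.1, -0.7, -1.4]
gripper_width: 49.6
gripper_force: 15.0
```

apply_moves --pt "-1 0 0 -0.0015 0 0 0" --pt "-1 0 0 0 0 0 0"

```text
time_s: 12.72
ee_pos: [576.4, 228.3, 90.3]
ee_rot: [179.9, 0.2, 144.9]
force: [-0.7, -0.3, -2.4]
gripper_width: 49.6
gripper_force: 15.0
```

apply_moves --pt "-1 0 0 -0.0015 0 0 0" --pt "-1 0 0 0 0 0 0"

```text
time_s: 12.88
ee_pos: [576.0, 228.2, 88.2]
ee_rot: [179.9, 0.2, 144.9]
force: [0.3, -0.1, -1.0]
gripper_width: 49.5
gripper_force: 15.0
```

apply_moves --pt "-1 0 0 -0.001 0 0 0" --pt "-1 0 0 0 0 0 0"

```text
time_s: 13.05
ee_pos: [575.9, 228.2, 87.0]
ee_rot: [179.9, 0.2, 145.0]
force: [0.5, -0.3, -2.9]
gripper_width: 49.7
gripper_force: 15.0
```

apply_moves --pt "-1 0 0 -0.001 0 0 0" --pt "-1 0 0 0 0 0 0"

```text
time_s: 13.22
ee_pos: [575.9, 228.2, 85.9]
ee_rot: [179.9, 0.2, 144.9]
force: [-0.2, 0.4, -1.2]
gripper_width: 49.9
gripper_force: 15.0
```

apply_moves --pt "-1 0 0 0 0 0 0" --pt "-1 0 0 0 0 0 0"

```text
time_s: 13.38
ee_pos: [576.0, 228.2, 86.1]
ee_rot: [179.9, 0.2, 144.9]
force: [-0.4, 0.7, -1.5]
gripper_width: 49.9
gripper_force: 15.0
```

apply_moves --pt "-1 0 0 -0.0007 0 0 0" --pt "-1 0 0 0 0 0 0"

```text
time_s: 13.55
ee_pos: [576.1, 228.3, 85.7]
ee_rot: [179.9, 0.2, 144.9]
force: [-1.4, 0.1, -0.5]
gripper_width: 49.8
gripper_force: 15.0
```

apply_moves --pt "-1 0 0 -0.0007 0 0 0" --pt "-1 0 0 0 0 0 0"

```text
time_s: 13.72
ee_pos: [576.1, 228.3, 85.6]
ee_rot: [179.9, 0.2, 144.9]
force: [-0.5, -0.7, 4.7]
gripper_width: 49.8
gripper_force: 15.0
```

Contact with the pan. Releasing gently, then rising straight up.

apply_moves --pt "0.3 0 0 0 0 0 0" --pt "0.45 0 0 0 0 0 0" --pt "0.6 0 0 0 0 0 0" --pt "0.6 0 0 0 0 0 0" --pt "0.6 0 0 0 0 0 0"

```text
time_s: 14.13
ee_pos: [576.0, 228.2, 84.5]
ee_rot: [179.9, 0.2, 144.9]
force: [-0.4, -0.8, -0.5]
gripper_width: 72.7
gripper_force: 0.0
```

apply_moves --pt "0.6 0 0 0.01 0 0 0" --pt "0.6 0 0 0.025 0 0 0" --pt "0.6 0 0 0.035 0 0 0" --pt "0.6 0 0 0.035 0 0 0" --pt "0.6 0 0 0.035 0 0 0"

```text
time_s: 14.55
ee_pos: [575.8, 228.1, 226.9]
ee_rot: [179.9, 0.2, 144.9]
force: [0.5, 0.2, -0.7]
gripper_width: 72.8
gripper_force: 0.0
```

apply_moves --pt "-1 -0.01 -0.036 0 0 0 0" --pt "-1 -0.01 -0.036 0 0 0 0" --pt "-1 -0.01 -0.036 0 0 0 0" --pt "-1 -0.01 -0.036 0 0 0 0" --pt "-1 -0.01 -0.036 0 0 0 0"

```text
time_s: 14.97
ee_pos: [525.3, 46.8, 225.6]
ee_rot: [179.9, 0.2, 145.0]
force: [0.1, 0.1, -0.4]
gripper_width: 42.6
gripper_force: 0.0
```

```bash
python3 - <<'E'
from h import *
F={c:cams.grab_frame(c) for c in("side","top")}
p,R,s=cur();print(p.round(1),s["force"].round(2),s["qpos"].round(1),"to key",rv(R,key_R(1)),s["gripper_width"])
print("to yellow 40 out", (np.array([567.4,-170.9,120.3])-p).round(1))
for c in F:
    f=F[c];print(c,proj(f,(575.7,226.5,128)))
    hsv=cv2.cvtColor(f["color"],cv2.COLOR_RGB2HSV);m=cv2.inRange(hsv,(5,110,60),(16,255,255))
    n_,l,st,ce=cv2.connectedComponentsWithStats(m)
    for i in range(1,n_):
        if st[i,4]>100: print(c,st[i],ce[i].round(1),atz(f,*ce[i],128).round(1))
cv2.imwrite("pics/sw4.png",cv2.resize(np.hstack([F["side"]["color"],F["top"]["color"]])[...,::-1],None,fx=.7,fy=.7,interpolation=3))
E
```

```text
[524.5  44.  225.8] [0.08 1.04 0.89] [  3.6  13.9  96.2  -0.2  69.7 -51. ] to key [-12.74 -27.07  19.71] 34.19362523008197
to yellow 40 out [  42.9 -214.9 -105.5]
side (np.float64(223.09342004202097), np.float64(159.83547035078308))
side [189  84  26  11 169] [199.3  87.8] [710.9 580.2 128. ]
side [ 328  132   55   45 1239] [359.8 151. ] [847.5  75.  128. ]
side [212 156  20  16 159] [219.3 164.9] [558.8 214.4 128. ]
side [ 515  381   45   39 1180] [539.6 404.5] [ 613.5 -490.3  128. ]
top (np.float64(163.50129210574562), np.float64(204.33169289726155))
top [ 202   50   44   45 1849] [223.1  71.8] [863.7 106.4 128. ]
top [ 472  131   88  124 7414] [519.3 193.2] [ 608.3 -540.   128. ]
top [154 194  17  22 281] [161.8 204.4] [575.4 230.2 128. ]
```

View pics/sw4.png

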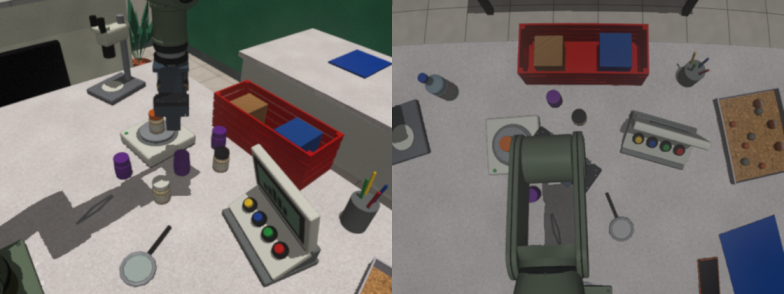

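The jar stands upright near the middle of the pan (top view (162,204), about (575,229)), clear of the gripper. The other jars haven't moved. Next, the yellow key.

apply_moves --pt "-1 0 -0.036 0 -2.12 -4.51 3.28" --pt "-1 0 -0.036 0 -2.12 -4.51 3.28" --pt "-1 0 -0.036 0 -2.12 -4.51 3.28" --pt "-1 0 -0.036 0 -2.12 -4.51 3.28" --pt "-1 0 -0.036 0 -2.12 -4.51 3.28"

```text
time_s: 15.48
ee_pos: [526.5, -132.5, 226.3]
ee_rot: [179.3, 25.4, 161.7]
force: [0.5, 0.0, -0.4]
gripper_width: 1.6
gripper_force: 0.0
```

apply_moves --pt "-1 0 -0.035 0 -2.12 -4.51 3.28" --pt "-1 0.02 0 -0.02 0 0 0" --pt "-1 0.023 0 -0.025 0 0 0" --pt "-1 0 0 0 0 0 0" --pt "-1 0 0 0 0 0 0"

```text
time_s: 15.9
ee_pos: [569.6, -157.5, 178.1]
ee_rot: [179.6, 28.6, 164.3]
force: [1.2, -0.3, -0.8]
gripper_width: 0.8
gripper_force: 0.0
```

```bash
python3 - <<'E'
from h import *
p,R,s=cur();print(p.round(1),s["force"].round(2),s["qpos"].round(1),"to key",rv(R,key_R(1)),s["gripper_width"])
print("to yellow 20 out", (np.array([586.7,-176.2,85.6])+20*n-p).round(1))
E
```

```text
[ 569.6 -157.5  178.1] [ 1.16 -0.3  -0.78] [-17.2  10.8 114.4   2.5  26.3 -93.6] to key [-0.74 -1.3   0.34] 0.7744324612825433
to yellow 20 out [  7.5 -16.1 -75.2]
```

apply_moves --pt "-1 0 -0.016 -0.02 -0.74 -1.3 0.34" --pt "-1 0 0 -0.025 0 0 0" --pt "-1 0.007 0 -0.03 0 0 0" --pt "-1 0 0 0 0 0 0" --pt "-1 0 0 0 0 0 0"

```text
time_s: 16.32
ee_pos: [576.2, -173.3, 104.4]
ee_rot: [180.0, 30.1, 164.8]
force: [0.1, 0.2, 0.6]
gripper_width: 0.4
gripper_force: 0.0
```

```bash
python3 - <<'E'
from h import *
p,R,s=cur();print(p.round(1),s["force"].round(2),s["qpos"].round(1),"to key",rv(R,key_R(1)))
print("to yellow 4 out", (np.array([586.7,-176.2,85.6])+4*n-p).round(1))
E
```

```text
[ 576.2 -173.3  104.4] [0.09 0.18 0.6 ] [ -18.8   17.2  119.9    8.2   12.9 -101.2] to key [ 0.02  0.09 -0.02]
to yellow 4 out [  8.5  -2.4 -15.3]
```

apply_moves --pt "-1 0.004 -0.001 -0.0075 0 0 0" --pt "-1 0.0045 -0.0014 -0.0078 0 0 0" --pt "-1 0 0 0 0 0 0" --pt "-1 0.00193 -0.00052 -0.00346 0 0 0" --pt "-1 0 0 0 0 0 0"

```text
time_s: 16.73
ee_pos: [587.7, -177.0, 86.2]
ee_rot: [-180.0, 30.3, 164.8]
force: [0.4, 1.1, 2.9]
gripper_width: 0.5
gripper_force: 1.2
```

apply_moves --pt "-1 0.00097 -0.00026 -0.00173 0 0 0" --pt "-1 0 0 0 0 0 0"

```text
time_s: 16.9
ee_pos: [588.6, -177.3, 84.7]
ee_rot: [-180.0, 30.3, 164.8]
force: [-0.7, 0.9, 4.0]
gripper_width: 0.5
gripper_force: 1.7
```

apply_moves --pt "-1 0.00097 -0.00026 -0.00173 0 0 0" --pt "-1 0 0 0 0 0 0"

```text
time_s: 17.07
ee_pos: [589.6, -177.6, 82.8]
ee_rot: [-180.0, 30.3, 164.8]
force: [1.2, 1.9, 5.2]
gripper_width: 0.2
gripper_force: 2.3
```

apply_moves --pt "-1 0.00072 -0.0002 -0.0013 0 0 0" --pt "-1 0 0 0 0 0 0"

```text
time_s: 17.23
ee_pos: [589.8, -177.6, 82.5]
ee_rot: [-180.0, 30.3, 164.8]
force: [-5.8, 3.5, 12.8]
gripper_width: 0.3
gripper_force: 7.3
```

Bottomed at about 14 N. Retracting clear of the key.

apply_moves --pt "-1 -0.01 0.0027 0.018 0 0 0" --pt "-1 -0.01 0.0027 0.018 0 0 0" --pt "-1 -0.01 0 0.025 0 0 0" --pt "-1 -0.02 0 0.03 0 0 0" --pt "-1 -0.03 0 0.02 0 0 0"

```text
time_s: 17.65
ee_pos: [510.7, -172.6, 194.1]
ee_rot: [-179.9, 30.3, 164.9]
force: [-0.1, -0.7, 0.9]
gripper_width: 0.3
gripper_force: 0.0
```

apply_moves --pt "-1 -0.03 0 0 0 0 0" --pt "-1 -0.03 0 0 0 0 0" --pt "-1 0 0 0 0 0 0" --pt "-1 0 0 0 0 0 0" --pt "-1 0 0 0 0 0 0"

```text
time_s: 18.07
ee_pos: [449.7, -172.5, 191.9]
ee_rot: [-180.0, 30.2, 164.8]
force: [-0.4, 0.3, -0.5]
gripper_width: 0.5
gripper_force: 0.0
```

```bash
python3 - <<'E'
from h import *
F={c:cams.grab_frame(c) for c in("side","top")}
cv2.imwrite("pics/sw5.png",cv2.resize(np.hstack([F["side"]["color"],F["top"]["color"]])[...,::-1],None,fx=.7,fy=.7,interpolation=3))
E
```

```text
(no output)
```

View pics/sw5.png

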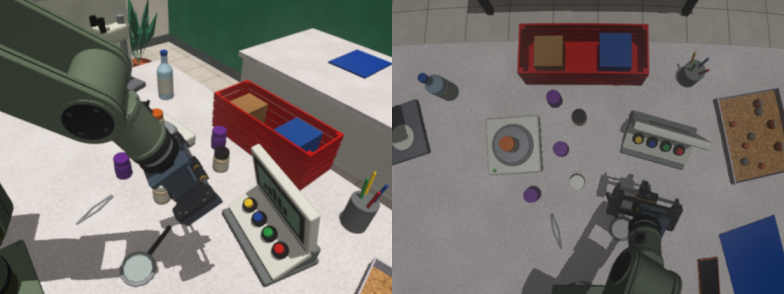

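The orange jar stands on the pan (top view (509,143) in the combined picture), the keys are free, and the white and black jars are where they were. Handing in.

```bash
python3 -c "
from workcell import env
print(env.job_done())"
```

```text
the job is handed in; nothing more can be done
None
```

I pressed green, then blue, with the pan empty, set the orange-lidded jar upright within a few millimetres of the pan's middle, let go and pressed yellow; each key went fully in, red and the other jars were left alone, and I handed the job in at about 18 s (no verdict was returned).

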